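# Hold the reading key of the specimen caliper

### The job

Slide the bench caliper's moving jaw shut on the round specimen mount until the mount is squeezed between both jaws, and leave it shut. Then, with the fingertips, press the spring-loaded reading key on the pod halfway down, so that its top is level with the top of the steel post beside it, and finish while still holding it there; never push it to the bottom, which would zero the gauge. Do not disturb the bottle, the dish, the slide box or the spare mount.

Things in the scene. Friction and masses are not known exactly. Their poses are not given: they have to be found in the camera images.
- caliper: Bench caliper fixed to the bench: grey base plate 90 x 220 x 12 mm (its x, y, z), origin at the centre of its underside, z up. The jaws slide along its y axis. A steel scale bar (12 wide, top 28 mm high) runs along its +x edge. Steel fixed jaw, 50 x 22 mm, at the -y end, its top 42 mm above the bench.
- fixed_face (a point): Centre of the fixed jaw's gripping face, at (0, -80, 22) mm in the caliper's frame; the face looks to the caliper's +y.
- jaw_face (a point): Centre of the moving jaw's gripping face, 22 mm above the bench; it looks to the caliper's -y. The moving jaw is a steel block 46 x 20 mm (caliper x, y), its top 45 mm above the bench, with an upright aluminium tab on top.
- jaw_tab (a point): Centre of the top of the moving jaw's upright tab, 87 mm above the bench, 10 mm behind (caliper +y of) the jaw's face. The tab is 30 mm wide (caliper x), 10 mm thick (caliper y) and stands free from 45 to 87 mm above the bench: push it or pinch it. It needs about 2.5 N to slide and stays where it is left.
- jaw (a joint): Travel of the moving jaw towards the fixed jaw (caliper -y), m: 0 is fully open with 70 mm between the faces; opening = 0.070 - value; end of travel 0.060.
- mount: Round black specimen mount, 30 mm diameter, 20 mm high, about 50 g, standing loose on the caliper's base plate between the jaws. Origin at the centre of its underside, 12 mm above the bench.
- pod: Heavy cream pod fixed to the bench, box 110 x 90 x 36 mm (its x, y, z) centred 8 mm ahead (+x) of its origin, which lies on the bench under the key. Carries the key and the level post.
- key_top (a point): Centre of the top of the reading key: a black round cap of 36 mm diameter, 11 mm thick, on a vertical plunger. Its top is 85 mm above the bench when free, and moves down as the key is pressed.
- key (a joint): How far the key is pressed down, m: 0 free, 0.010 halfway (level with the post), 0.020 at the bottom. Spring: about 1.8 N to start, 7.8 N at halfway, 13.8 N at the bottom; it springs back when let go.
- post_top (a point): Centre of the top of the fixed steel level post, 10 mm diameter, 75 mm above the bench, 46 mm from the key's axis along the pod's +x.
- oil_bottle: Bystander: amber bottle, 44 mm diameter, 100 mm high, origin at the centre of its underside.
- dish: Bystander: shallow glass dish, 90 mm diameter, 16 mm high, origin at the centre of its underside.
- slide_box: Bystander: grey slide box 90 x 170 x 32 mm, origin at the centre of its underside.
- spare_mount: Bystander: smaller black mount, 25 mm diameter, 20 mm high, standing on the bench outside the caliper, origin at the centre of its underside.
Not all that is in view belongs to the job. Of the things like the caliper, leave any that is green; of the rest the smaller one is meant.

How it is judged:
On the way, in this order (a step that is already met when the one before it is completed fails the run):
1. the moving jaw presses the mount against the fixed jaw (over 1 N on it) (value of joint jaw above 0.0385 m and y of mount in the frame of fixed_face between 0.012 and 0.018 m and x of mount in the frame of fixed_face between -0.015 and 0.015 m and angle between mount's own z axis and vertical below 0.15 rad and contact force between jaw and mount above 1 N), for 0.1 s.
2. the key is held halfway down with the fingertips (value of joint key between 0.007 and 0.013 m and contact force between the fingers and key above 2 N), for 0.3 s.
At the end, for the whole second after the job is handed in: The mount stands upright between the jaws with the jaws shut on it (opening under 31.5 mm, mount within 15 mm of the jaws' middle line), and the fingertips still hold the key at 10 mm of travel, give or take 3 mm (all of step 2 and value of joint jaw above 0.0385 m and y of mount in the frame of fixed_face between 0.012 and 0.018 m and x of mount in the frame of fixed_face between -0.015 and 0.015 m and angle between mount's own z axis and vertical below 0.15 rad); the arm keeps its last pose, push and grip.
It fails at once if the key is pushed to the bottom (over 18 mm) (value of joint key above 0.018 m).
It fails at once if a bystander is shifted by more than 15 mm or tipped (distance of any of oil_bottle, dish, slide_box, spare_mount from where it was at the start of the episode above 0.015 m or angle between any of oil_bottle, dish, slide_box, spare_mount's own z axis and vertical above 0.3 rad).
It also fails if it takes over 43 s, if anything falls off the work surface, if the arm or the gripper's body presses on something with over 40 N, if the wrist force passes 120 N, or if a joint passes its speed limit or range.

### The arm

A 6-joint arm with a two-finger parallel gripper is mounted at the origin on the work surface. World frame = base frame: x ahead of the robot, y to its left, z up, the work surface at z = 0. Lengths are in m, angles in rad, forces in N, time in s.
With the tool pointing down it reaches from about 0.425 to 0.95 m from the base axis. Payload 3.5 kg.
Tool frame: the origin (TCP) lies midway between the tips of the shut fingers; the grasp point (between the pads) lies 19 mm behind it; z points along the fingers, y is the line along which they close (so a half turn about z gives the same grasp; the last joint's range is limited). The gripper opens to 85 mm and grips with 20 to 120 N. Pads are 22 mm wide; open, the fingers measure 114 mm over their backs; the gripper's body (76 mm by 85 mm) begins 54 mm behind the grasp point. The pads swing forward as they close: fully open they stand 13 mm farther back than shut.
Start: joints at [-1.284, 0.286, 1.577, -0, 1.279, -0.15], TCP at [0.286, -0.612, 0.231] pointing down, gripper open.
Joint ranges: [-2.77, 2.77], [-0.9, 2.22], [0.21, 2.48], [-1.53, 4.67], [0.24, 2.81], [-2.84, 2.84]. Speed limits (rad/s): [2.79, 2.79, 3.14, 3.14, 3.14, 3.14].

### API

Orientations are given as a unit quaternion [x, y, z, w].
In Python, from plant import ctrl gives the robot as it stands. The module is installed in compiled form; this text tells all that it offers.
- The arm moves only by the shell command python3 -m inch 'ROWS' [FORCE]. ROWS is JSON, a list of rows, each a list of 5 numbers: the closure, from 0 (fully open) to 1 (shut), then the shift along the tool's x, y, z in m, then the turn about the tool's z in degrees. A call has 1 to 5 rows; each row is the pose to reach, as a shift and turn from the pose commanded when the call began, along the tool's axes at that moment; what a row does not reach only later rows make up. A row lasts 1/12 s, in which the tool goes at most 41.7 mm and 7.16 degrees, less where a joint would pass 70% of its speed; a pose out of reach is approached as far as the arm can. A call with a gripper value outside its range is refused whole. The fingers move at their own pace and stop on an object; FORCE is the grip in N (left out, the last holds). Time passes only in rows, so rows that repeat a pose let the fingers close. It gives the time, the measured TCP pose, the force, the opening and the grip force at its end, in the units of the state.
- ctrl.get_state(): the state, without advancing time (a new reading comes with each control period).
- ctrl.read_camera(name): name is "scene" or "top" or "wrist"; returns a dict with "pixels" (420x560x3 uint8, red, green, blue), "depth" (420x560 float32, m along the optical axis (not along the pixel's ray), 0 where there is no reading), "fx", "fy", "cx", "cy" (pixels), "D" ([k1, k2, p1, p2, k3] as OpenCV has them; the pictures are not rectified), "xyz" and "rotation" of the camera in the world; the wrist camera has in their place "mount" (4x4, takes a point from camera to tool coordinates, whose origin is the TCP and whose axes are the flange's). Camera axes: x right, y down, z forward; pixel columns grow to the right and rows downward; lengths in m; the calibration is good to about 2 mm. A picture is of the moment at which its call begins: read the wrist's pose just before it.
- ctrl.sign_off(): hands the job in; it is judged then, once.
Trained networks look in a picture, given as the dict that the camera call returned (one of the last four; its "shot" number tells which), for a name from the list of things; names that differ only in an ending like _2 or _b are one class to them, and where a whole thing is asked for, a point or a joint stands for the part that bears it (a point fixed in the world has none). Each returns a list of dicts, best first, with "score" (0 to 1); they miss things now and then, are a little off and sometimes report something else, mostly with a low value. They report only what shows in the picture. A call takes as long as a camera call. They do not tell look-alikes from the thing itself.
- ctrl.spot_in(query, picture): "at" ([column, row] in pixels, amid what is visible of it).
- ctrl.tip_of(query, picture): "at" ([column, row] in pixels: a listed point, or the origin of a listed thing).
The state is a dict: "time": time; "qpos": joint angles; "dq": joint speeds; "joint_efforts": joint torques, N m; "eef_pos": TCP position; "tcp_rot": TCP orientation; "contact_force": force on the tool from outside, world axes, zero at the start; "wrist_torque": the same for the moment, N m; "opening": opening from 0.0 (shut) to 1.0 (fully open); "finger_force": force on a finger pad.
Only numpy, scipy, OpenCV 4.12 (cv2) and the standard library are available. Lean on these libraries where they do the work, as an engineer would, in place of code of your own. Each camera call takes 0.05 s, during which the arm holds its last target. There are 200 camera calls.

## Working session

There is one attempt and no reset: what is moved stays moved. The work goes in short steps, Python scripts to look and compute and a shell command to move; the robot and the scene stay as the last step left them, time stands still between calls to the robot, and variables do not carry over. Pictures are saved under pics/ and viewed, at most 10 in all, crops included, and the job is handed in when it is done.

```bash
mkdir -p pics
cat > h.py <<'E'
from plant import ctrl
import numpy as np, cv2
from scipy.spatial.transform import Rotation as R
def ray(p,uv):
    K=np.array([[p['fx'],0,p['cx']],[0,p['fy'],p['cy']],[0,0,1.]])
    u=cv2.undistortPoints(np.array([[uv]],float),K,np.array(p['D'],float))[0,0]
    return np.array([u[0],u[1],1.])
def rot(p):
    r=np.array(p['rotation'],float)
    return r if r.shape==(3,3) else R.from_quat(r).as_matrix()
def at_z(p,uv,z):
    d=rot(p)@ray(p,uv); o=np.array(p['xyz']); return o+d*(z-o[2])/d[2]
def at_depth(p,uv):
    c,r=int(round(uv[0])),int(round(uv[1]))
    w=p['depth'][max(r-1,0):r+2,max(c-1,0):c+2]; w=w[w>0]
    return np.array(p['xyz'])+rot(p)@ray(p,uv)*np.median(w) if len(w) else None
def wristify(p,s):
    M=np.array(p['mount']); Rt=R.from_quat(s['tcp_rot']).as_matrix()
    p=dict(p); p['rotation']=Rt@M[:3,:3]; p['xyz']=np.array(s['eef_pos'])+Rt@M[:3,3]; return p
def totool(s,w): return R.from_quat(s['tcp_rot']).inv().apply(np.array(w)-np.array(s['eef_pos']))
E
cat > a.py <<'E'
from h import *
np.set_printoptions(precision=3,suppress=True)
Z=dict(caliper=0,fixed_face=.022,jaw_tab=.087,mount=.012,pod=0,key_top=.085,post_top=.075,oil_bottle=0,dish=0,slide_box=0,spare_mount=0)
for n in('top','scene'):
    p=ctrl.read_camera(n); cv2.imwrite(f'pics/{n}.png',p['pixels'][:,:,::-1])
    print(n,p['xyz'],p['fx'])
    for q in Z:
        for d in ctrl.tip_of(q,p):
            if d['score']>.2: print(q,round(d['score'],2),np.round(d['at']),at_z(p,d['at'],Z[q])[:2])
s=ctrl.get_state();print(s)
E
python3 a.py
```

```text
top [0.319 0.051 1.146] 503.5703668468051
caliper 0.88 [168. 323.] [0.306 0.307]
caliper 0.88 [145. 137.] [0.744 0.374]
caliper 0.6 [227. 209.] [0.564 0.177]
fixed_face 0.87 [259. 208.] [0.56  0.101]
fixed_face 0.71 [216. 339.] [0.271 0.198]
fixed_face 0.7 [178. 131.] [0.75  0.291]
jaw_tab 0.96 [155. 329.] [0.295 0.314]
jaw_tab 0.86 [130. 126.] [0.739 0.386]
jaw_tab 0.66 [225. 204.] [0.556 0.172]
jaw_tab 0.21 [299. 150.] [0.675 0.008]
mount 0.64 [393. 122.] [ 0.767 -0.222]
mount 0.63 [242. 206.] [0.568 0.14 ]
pod 0.7 [389. 232.] [ 0.502 -0.197]
key_top 0.74 [398. 225.] [ 0.503 -0.201]
post_top 0.85 [389. 206.] [ 0.547 -0.185]
oil_bottle 0.85 [224. 124.] [0.774 0.183]
dish 0.86 [292. 114.] [0.795 0.019]
dish 0.37 [224. 127.] [0.765 0.183]
slide_box 0.77 [393. 123.] [ 0.769 -0.226]
spare_mount 0.55 [297. 150.] [0.703 0.01 ]
scene [ 1.195 -0.238  0.779] 450.77806454757587
caliper 0.9 [456. 244.] [0.741 0.378]
caliper 0.78 [331. 147.] [0.304 0.298]
fixed_face 0.95 [310. 216.] [0.544 0.111]
fixed_face 0.71 [294. 142.] [0.268 0.2  ]
fixed_face 0.69 [432. 249.] [0.744 0.305]
jaw_tab 0.92 [4
[... 300 characters left out ...]
le 0.74 [388. 285.] [0.772 0.179]
oil_bottle 0.41 [297. 285.] [0.693 0.007]
oil_bottle 0.26 [339. 220.] [0.564 0.179]
dish 0.78 [324. 319.] [0.79 0.02]
slide_box 0.87 [203. 363.] [ 0.779 -0.223]
spare_mount 0.7 [296. 287.] [0.697 0.004]
{'time': 1.2, 'qpos': array([-1.284,  0.286,  1.577,  0.   ,  1.279, -0.15 ]), 'dq': array([-0.   , -0.001,  0.001,  0.   ,  0.   ,  0.   ]), 'joint_efforts': array([  0.   , -40.597, -29.294,  -0.   ,   0.001,   0.   ]), 'eef_pos': array([ 0.286, -0.612,  0.231]), 'tcp_rot': array([0.976, 0.217, 0.   , 0.   ]), 'contact_force': array([-0.048, -0.319,  0.177]), 'wrist_torque': array([-0.02 , -0.048,  0.03 ]), 'finger_force': 0.0, 'opening': 1.003597616628507}
```

View pics/top.png

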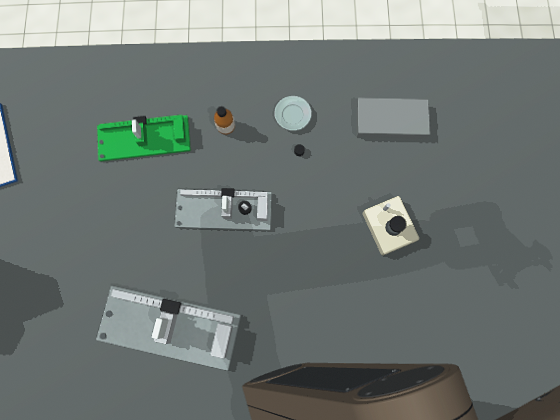

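View pics/scene.png

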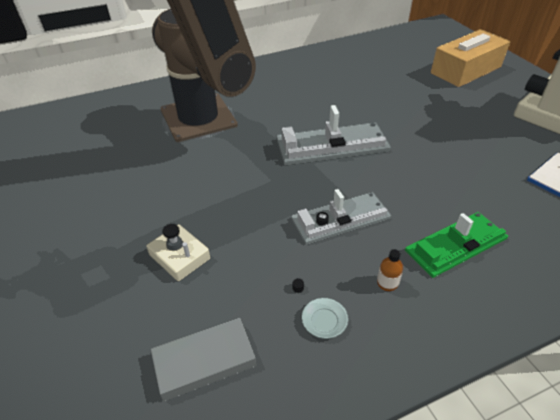

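The top view shows three calipers: green at (145,137), a large grey one at (168,323), and a small grey one at (225,209) with the black mount at (245,207). The small grey one fits: it isn't green, it's smaller (about 0.22 m long), and it holds the mount. The pod's key is at (397,225). I'll confirm the choice in a crop.

Run:
```python
from h import *
np.set_printoptions(precision=4,suppress=True)
p=ctrl.read_camera('top')
cv2.imwrite('pics/crop.png',cv2.resize(p['pixels'][170:245,160:290,::-1],None,fx=6,fy=6,interpolation=cv2.INTER_CUBIC))
for uv in [(225,204),(398,225),(389,207),(245,207),(262,206)]: print(uv,at_depth(p,uv))
# points by height around caliper
pts=[]
for r in range(180,240):
    for c in range(165,285):
        if p['depth'][r,c]>0: pts.append(at_depth(p,(c,r)))
P=np.array(pts)
t=P[(P[:,2]>.078)&(P[:,2]<.1)]; print('tab',len(t),t.mean(0),t.min(0),t.max(0))
b=P[(P[:,2]>.008)&(P[:,2]<.035)]; print('plate',len(b),cv2.minAreaRect(b[:,:2].astype(np.float32)*1000))
f=P[(P[:,2]>.038)&(P[:,2]<.05)&(P[:,1]<.12)]; print('fixed',len(f),f.mean(0),f.min(0),f.max(0))
```

```text
(225, 204) [0.5558 0.1709 0.0877]
(398, 225) [ 0.5027 -0.1996  0.0855]
(389, 207) [ 0.5477 -0.1882  0.0606]
(245, 207) [0.5601 0.1317 0.0334]
(262, 206) [0.5597 0.093  0.0421]
tab 67 [0.5598 0.1733 0.0857] [0.5466 0.1689 0.078 ] [0.5746 0.1781 0.0889]
plate 3175 ((562.1983642578125, 184.9584197998047), (221.00474548339844, 91.41902923583984), 87.17798614501953)
fixed 211 [0.556  0.0934 0.0418] [0.5322 0.0816 0.0382] [0.5812 0.1045 0.0438]
```

View pics/crop.png

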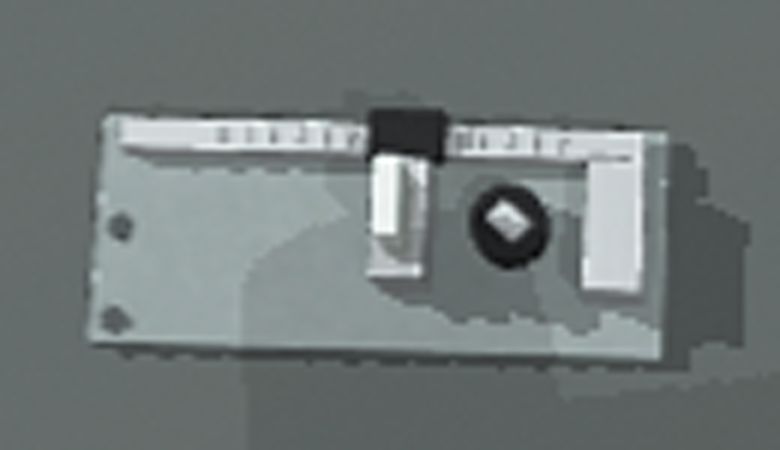

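The crop confirms it: the small grey caliper, with the tab at crop (390,200), the mount at (510,225) and the fixed jaw at (612,230). The gap is about 58 mm. I'll move over behind the tab with the fingers shut.

```bash
A='' 
python3 -m inch '[[1,0.027,-0.029,0,0],[1,0.055,-0.058,0,0],[1,0.082,-0.087,0,0],[1,0.11,-0.116,0,0],[1,0.137,-0.146,0,0]]' 60
python3 -m inch '[[1,0.027,-0.029,0,0],[1,0.055,-0.058,0,0],[1,0.082,-0.087,0,0],[1,0.11,-0.116,0,0],[1,0.137,-0.146,0,0]]'
python3 -m inch '[[1,0.027,-0.029,0,0],[1,0.055,-0.058,0,0],[1,0.082,-0.087,0,0],[1,0.11,-0.116,0,0],[1,0.137,-0.146,0,0]]'
python3 -m inch '[[1,0.027,-0.029,0,0],[1,0.055,-0.058,0,0],[1,0.082,-0.087,0,0],[1,0.11,-0.116,0,0],[1,0.137,-0.146,0,0]]'
python3 -m inch '[[1,0.028,-0.029,0,-7],[1,0.056,-0.058,0,-14],[1,0.056,-0.058,0,-21],[1,0.056,-0.058,0,-28],[1,0.056,-0.058,0,-35]]'
python3 -m inch '[[1,0,0,0,-7],[1,0,0,0,-14],[1,0,0,0,-21],[1,0,0,0,-27],[1,0,0,0,-27]]'
```

```text
time: 1.67
eef_pos: [0.3482, -0.4197, 0.2313]
tcp_rot: [0.976, 0.216, 0.0, 0.0]
contact_force: [0.8, 0.2, 0.2]
opening: 0.299
finger_force: 0.0
time: 2.08
eef_pos: [0.4106, -0.2293, 0.2317]
tcp_rot: [0.976, 0.216, 0.0, 0.0]
contact_force: [1.3, -0.7, 0.1]
opening: 0.002
finger_force: 0.0
time: 2.5
eef_pos: [0.4731, -0.0389, 0.2319]
tcp_rot: [0.976, 0.217, 0.001, 0.0]
contact_force: [1.3, 0.3, -0.6]
opening: 0.002
finger_force: 0.0
time: 2.92
eef_pos: [0.5355, 0.1515, 0.2317]
tcp_rot: [0.976, 0.217, 0.0, 0.0]
contact_force: [0.7, -0.5, 0.6]
opening: 0.003
finger_force: 0.0
time: 3.33
eef_pos: [0.5612, 0.2268, 0.231]
tcp_rot: [0.864, 0.504, -0.0, -0.0]
contact_force: [0.3, 0.5, 0.4]
opening: -0.004
finger_force: 0.0
time: 3.75
eef_pos: [0.5613, 0.2257, 0.2314]
tcp_rot: [0.725, 0.689, 0.0, 0.0]
contact_force: [0.7, -0.6, 0.2]
opening: 0.002
finger_force: 0.0
```

```bash
python3 -m inch '[[1,0,0,0.04,0],[1,0,0,0.08,0],[1,0,0,0.12,0],[1,0,0,0.15,0],[1,0,0,0.168,0]]'
python3 -m inch '[[1,-0.008,0,0,0],[1,-0.016,0,0,0],[1,-0.024,0,0,0],[1,-0.03,0,0,0],[1,-0.036,0,0,0]]'
python3 -m inch '[[1,-0.003,0,0,0],[1,-0.006,0,0,0],[1,-0.009,0,0,0],[1,-0.012,0,0,0],[1,-0.015,0,0,0]]'
```

```text
time: 4.17
eef_pos: [0.5585, 0.225, 0.0587]
tcp_rot: [0.726, 0.687, -0.003, -0.002]
contact_force: [-0.4, -0.8, 0.4]
opening: 0.004
finger_force: 0.0
time: 4.58
eef_pos: [0.561, 0.189, 0.0658]
tcp_rot: [0.726, 0.688, 0.002, 0.001]
contact_force: [1.1, 1.9, 1.7]
opening: 0.001
finger_force: 1.4
time: 5.0
eef_pos: [0.559, 0.1748, 0.0638]
tcp_rot: [0.725, 0.689, 0.001, 0.0]
contact_force: [0.2, 2.5, 1.8]
opening: -0.001
finger_force: 1.5
```

```bash
python3 -m inch '[[1,-0.002,0,0,0],[1,-0.004,0,0,0],[1,-0.006,0,0,0],[1,-0.008,0,0,0],[1,-0.01,0,0,0]]'
python3 -m inch '[[1,-0.001,0,0,0],[1,-0.002,0,0,0],[1,-0.003,0,0,0],[1,-0.003,0,0,0]]'
```

```text
time: 5.42
eef_pos: [0.5581, 0.1646, 0.0633]
tcp_rot: [0.725, 0.689, 0.0, -0.0]
contact_force: [1.5, 2.8, 1.8]
opening: -0.001
finger_force: 1.4
time: 5.75
eef_pos: [0.5579, 0.1615, 0.0632]
tcp_rot: [0.725, 0.689, -0.0, 0.0]
contact_force: [1.3, 1.5, 1.2]
opening: -0.001
finger_force: 1.0
```

```bash
python3 -m inch '[[1,-0.001,0,0,0],[1,-0.002,0,0,0],[1,-0.002,0,0,0]]'
python3 -m inch '[[1,-0.001,0,0,0],[1,-0.002,0,0,0],[1,-0.002,0,0,0]]'
```

```text
time: 6.0
eef_pos: [0.5578, 0.1601, 0.0632]
tcp_rot: [0.725, 0.688, 0.0, -0.0]
contact_force: [1.7, 4.0, 1.5]
opening: 0.005
finger_force: 2.3
time: 6.25
eef_pos: [0.5578, 0.16, 0.0633]
tcp_rot: [0.726, 0.688, 0.002, -0.001]
contact_force: [2.3, 9.6, -0.2]
opening: 0.001
finger_force: 5.3
```

```bash
python3 -m inch '[[1,-0.001,0,0,0],[1,-0.002,0,0,0],[1,-0.002,0,0,0],[1,-0.002,0,0,0],[1,-0.002,0,0,0]]'
python3 - <<'E'
from h import *
np.set_printoptions(precision=4,suppress=True)
p=ctrl.read_camera('scene')
cv2.imwrite('pics/s2.png',cv2.resize(p['pixels'][160:260,270:410,::-1],None,fx=5,fy=5,interpolation=cv2.INTER_CUBIC))
s=ctrl.get_state(); print(s['time'],s['eef_pos'],s['contact_force'])
E
```

```text
time: 6.67
eef_pos: [0.5578, 0.1598, 0.0633]
tcp_rot: [0.726, 0.688, 0.004, -0.002]
contact_force: [3.1, 16.1, -1.1]
opening: -0.0
finger_force: 8.1
6.7167 [0.5578 0.1598 0.0633] [ 3.2988 15.6945 -1.4616]
```

View pics/s2.png

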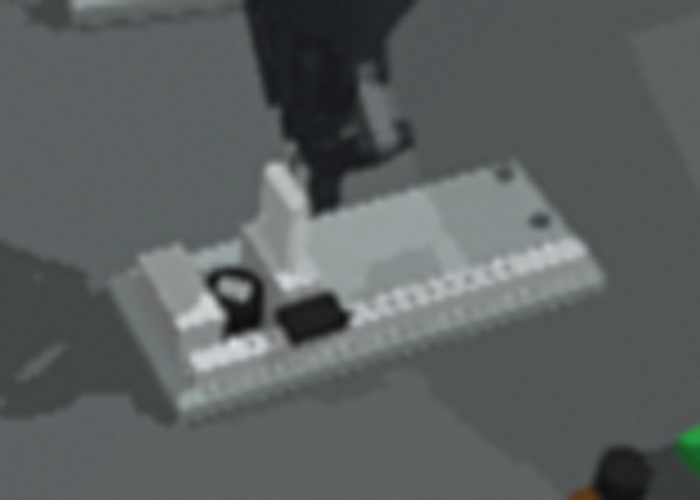

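The crop shows the mount at (238,300) upright and squeezed between both jaws, under 16 N. Now I'll back off, lift, and go to the key.

```bash
python3 -m inch '[[1,0.02,0,0,0],[1,0.04,0,0,0],[1,0.04,0,-0.03,0],[1,0.04,0,-0.07,0],[1,0.04,0,-0.11,0]]'
python3 -m inch '[[1,-0.04,-0.003,0,0],[1,-0.08,-0.006,0,0],[1,-0.12,-0.01,0,0],[1,-0.16,-0.014,0,0],[1,-0.2,-0.017,0,0]]'
python3 -m inch '[[1,-0.04,-0.003,0,0],[1,-0.08,-0.006,0,0],[1,-0.12,-0.01,0,0],[1,-0.15,-0.014,0,0],[1,-0.15,-0.017,0,0]]'
python3 - <<'E'
from h import *
np.set_printoptions(precision=4,suppress=True)
s=ctrl.get_state(); p=wristify(ctrl.read_camera('wrist'),s)
cv2.imwrite('pics/w1.png',p['pixels'][:,:,::-1])
print(s['eef_pos'])
for q,z in (('key_top',.085),('post_top',.075)):
    for d in ctrl.tip_of(q,p)[:2]:
        w=at_z(p,d['at'],z); print(q,d['score'],d['at'],w,at_depth(p,d['at']),totool(s,w))
E
```

```text
time: 7.13
eef_pos: [0.5573, 0.1949, 0.1717]
tcp_rot: [0.725, 0.689, -0.004, -0.001]
contact_force: [0.4, 0.3, -0.0]
opening: 0.0
finger_force: 0.0
time: 7.55
eef_pos: [0.5303, -0.0052, 0.1725]
tcp_rot: [0.725, 0.689, -0.002, -0.001]
contact_force: [-0.2, -0.3, -0.7]
opening: -0.003
finger_force: 0.0
time: 7.97
eef_pos: [0.5058, -0.1572, 0.1727]
tcp_rot: [0.727, 0.687, -0.002, -0.0]
contact_force: [0.5, 0.2, 0.7]
opening: -0.003
finger_force: 0.0
[ 0.5058 -0.1572  0.1727]
key_top 0.76 [288.1, 276.2] [ 0.5092 -0.1982  0.085 ] [ 0.5097 -0.1457  0.193 ] [-0.0405  0.006   0.0878]
post_top 0.64 [342.1, 252.4] [ 0.5496 -0.1862  0.075 ] [ 0.5495 -0.1861  0.0753] [-0.0262  0.0457  0.0977]
```

View pics/w1.png

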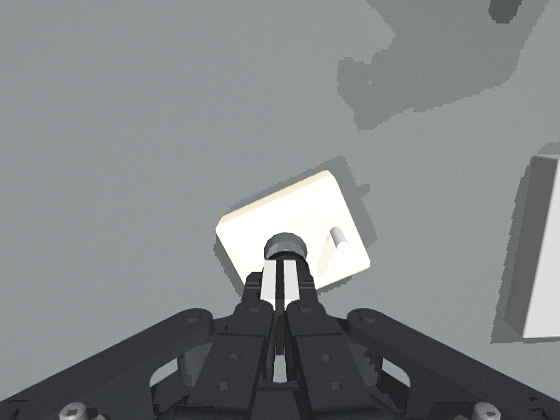

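The wrist view shows the key at (287,247), partly behind the fingertips, and the post at (338,236). Both agree with the top-camera fix, key about (0.504, -0.199). I'll centre over the key and lower.

```bash
python3 -m inch '[[1,-0.021,0,0,0],[1,-0.042,0,0,0],[1,-0.042,0,0.03,0],[1,-0.042,0,0.06,0],[1,-0.042,0,0.077,0]]'
python3 -m inch '[[1,0,0,0.002,0],[1,0,0,0.005,0],[1,0,0,0.008,0],[1,0,0,0.011,0],[1,0,0,0.011,0]]'
```

```text
time: 8.53
eef_pos: [0.5039, -0.1919, 0.0931]
tcp_rot: [0.725, 0.689, -0.001, -0.002]
contact_force: [0.1, 0.4, -1.1]
opening: -0.004
finger_force: 0.0
time: 8.95
eef_pos: [0.5061, -0.194, 0.0862]
tcp_rot: [0.725, 0.689, 0.0, 0.001]
contact_force: [-0.7, 0.4, 0.0]
opening: -0.003
finger_force: 0.0
```

```bash
python3 -m inch '[[1,-0.003,0,0,0],[1,-0.003,0,0.001,0],[1,-0.003,0,0.002,0],[1,-0.003,0,0.003,0],[1,-0.003,0,0.004,0]]'
python3 -m inch '[[1,0,0,0.001,0],[1,0,0,0.002,0],[1,0,0,0.003,0],[1,0,0,0.003,0]]'
```

```text
time: 9.37
eef_pos: [0.5059, -0.1977, 0.0822]
tcp_rot: [0.725, 0.688, 0.0, 0.001]
contact_force: [-0.8, -0.5, 2.5]
opening: 0.002
finger_force: 1.6
time: 9.7
eef_pos: [0.5059, -0.1976, 0.0789]
tcp_rot: [0.725, 0.689, 0.0, 0.001]
contact_force: [1.0, -1.9, 5.2]
opening: -0.004
finger_force: 2.6
```

```bash
python3 -m inch '[[1,0,0,0.001,0],[1,0,0,0.002,0],[1,0,0,0.003,0],[1,0,0,0.004,0],[1,0,0,0.004,0]]'
python3 -m inch '[[1,0,0,0,0],[1,0,0,0,0],[1,0,0,0,0],[1,0,0,0,0],[1,0,0,0,0]]'
python3 - <<'E'
from h import *
p=ctrl.read_camera('scene')
a=cv2.resize(p['pixels'][195:285,120:230,::-1],None,fx=6,fy=6,interpolation=cv2.INTER_CUBIC)[:,:400]
b=cv2.resize(p['pixels'][160:260,270:410,::-1],None,fx=2.8,fy=5.4)
cv2.imwrite('pics/s3.png',np.hstack([a,b]))
s=ctrl.get_state(); print(s['time'],s['eef_pos'],s['contact_force'],s['finger_force'])
E
```

```text
time: 10.12
eef_pos: [0.506, -0.1977, 0.0753]
tcp_rot: [0.725, 0.689, 0.0, 0.001]
contact_force: [-0.6, -1.8, 7.8]
opening: -0.0
finger_force: 3.7
time: 10.53
eef_pos: [0.506, -0.1977, 0.0755]
tcp_rot: [0.725, 0.689, 0.0, 0.001]
contact_force: [-1.3, -1.7, 8.4]
opening: -0.004
finger_force: 3.6
10.5833 [ 0.50598066 -0.19769538  0.07547118] [ 0.12630692 -1.42944151  7.84532651] 3.6334851756691933
```

View pics/s3.png

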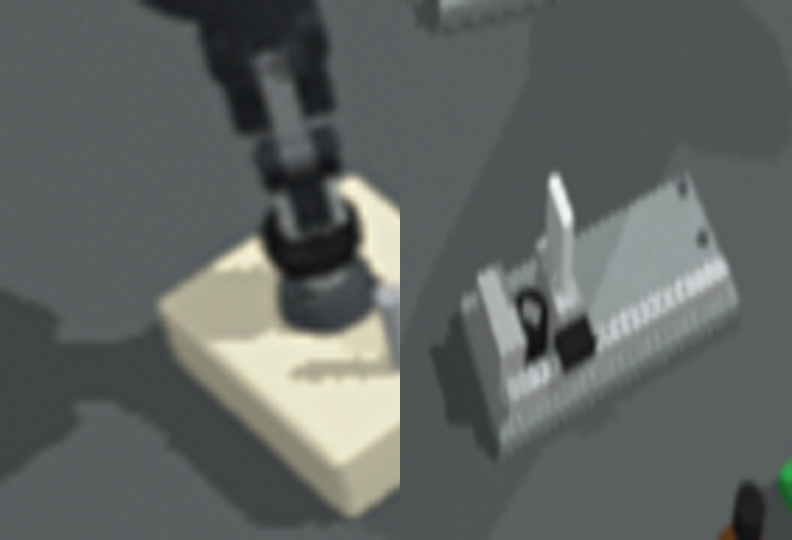

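The left half shows the fingertips holding the key cap at (312,230) down, with 7.8 N on it and the TCP at 75.5 mm, which is halfway. The right half shows the mount still clamped at (532,315). I'm handing it in.

```bash
python3 -c "from plant import ctrl; print(ctrl.sign_off())"
```

```text
the job is handed in; nothing more can be done
None
```

The caliper jaw is shut on the mount and the fingertips are holding the reading key about halfway down (about 9.5 mm of travel, 7.8 N). I handed the job in at 10.6 s; the hand-in returned no verdict.

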